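# Show the jar lid's seal to the camera

## Robot

A 6-joint arm with a two-finger parallel gripper is mounted at the origin on the work surface. World frame = base frame: x ahead of the robot, y to its left, z up, the work surface at z = 0. Lengths are in m, angles in rad, forces in N, time in s.
With the tool pointing down it reaches from about 0.375 to 0.75 m from the base axis. Payload 9 kg.
Tool frame: the origin (TCP) lies between the finger pads; the fingertips stand 11 mm ahead of it and the grasp point (between the pads) lies 8 mm behind it; z points along the fingers, y is the direction in which the jaws open and shut (so a half turn about z gives the same grasp; the last joint's range is limited). The gripper opens to 85 mm and grips with 20 to 120 N. Pads are 22 mm wide; open, the fingers measure 114 mm over their backs; the gripper's body (76 mm by 85 mm) begins 54 mm behind the grasp point. The pads swing forward as they close: fully open they stand 13 mm farther back than shut.
Start: joints at [-1.51, 0.104, 0.097, 1.564, 0, 1.353], TCP at [0.165, -0.577, 0.242] pointing down, gripper open.
Joint ranges: [-2.99, 2.99], [-0.84, 1.86], [-1.1, 1.16], [-1.84, 2.11], [-1.51, 1.56], [-3.14, 3.14]. Speed limits (rad/s): [2.22, 2.22, 2.57, 3.14, 3.14, 3.14].

## Interface

Orientations are given as a unit quaternion [w, x, y, z].
In Python, from bench import * gives the robot as it stands.
- The arm moves only by the tool servo_tool, never from a script. Its argument "steps" is a list of rows, each a list of 2 entries, a list of its own where there are three numbers: the shift along the tool's x, y, z in m, then the turn, a rotation vector about the tool's x, y, z in rad. A call has 1 to 12 rows; each row is the pose to reach, as a shift and turn from the pose measured when the call began, along the tool's axes at that moment; what a row does not reach only later rows make up. A row lasts 1/8 s, in which the tool goes at most 62.5 mm and 10.7 degrees, less where a joint would pass 70% of its speed; a pose out of reach is approached as far as the arm can. A call with a gripper value outside its range is refused whole. "jaw" is the gripper command: -1 is fully open, 1 is shut, values between are in proportion, set as the call begins (left out, the last holds). The fingers move at their own pace and stop on an object; "squeeze" is the grip in N (left out, the last holds). Time passes only in rows, so rows that repeat a pose let the fingers close. It gives the time, the measured TCP pose, the force and the opening at its end, in the units of the state.
- get_state(): the state, without advancing time (a new reading comes with each control period).
- read_camera(name): name is "side" or "top"; returns a dict with "pixels" (400x640x3 uint8, blue, green, red), "z_map" (400x640 float32, m along the optical axis (not along the pixel's ray), 0 where there is no reading), "K" (3x3 intrinsics, pixels), "k1" (the pictures are not rectified: a ray, as slopes to the right and down, at radius r is drawn at 1 + k1 r^2 times it, then the intrinsics apply), "pose" (4x4, takes a point from camera to world coordinates). Camera axes: x right, y up, looking along -z (the intrinsics and any distortion apply to the point x, -y, -z); pixel columns grow to the right and rows downward; lengths in m; the calibration is good to about 2 mm. A picture is of the moment at which its call begins.
- close_job(): hands the job in, once; it reports no verdict.
The state is a dict: "clock": time; "qpos": joint angles; "qd": joint speeds; "joint_torque": joint torques, N m; "ee_pos": TCP position; "eef_rot": TCP orientation; "wrist_force": force on the tool from outside, world axes, zero at the start; "wrist_torque": the same for the moment, N m; "finger_gap": finger opening in m.
Only numpy, scipy, OpenCV 4.12 (cv2) and the standard library are available. Lean on these libraries where they do the work, as an engineer would, in place of code of your own. Each camera call takes 0.05 s, during which the arm holds its last target.

## Task

Unlock the wooden lid of the glass jar with a quarter turn (either way), lift it off leaving the jar standing where it is, and hold the lid up to the little camera on the folded steel stand: underside facing the lens squarely, centred on the line of sight, with the underside 13 cm in front of the lens. Finish while still holding the lid still there in the gripper; do not put it down or let go. Do not touch the camera or its stand, and leave the bowl, mug and carton where they are.

Things in the scene. Friction and masses are not known exactly. Their poses are not given: they have to be found in the camera images.
- jar: tall clear glass jar, 96 mm in diameter, 170 mm high to the rim, 0.5 to 1 kg, loose on the worktop. Origin: centre of its underside; z up. Two small tabs inside the rim (on its x and -x sides) lock the lid against lifting
- lid: round wooden lid, 96 mm wide, disc 14 mm thick, 0.08 to 0.15 kg. Origin: centre of the disc's lower face, resting on the jar's rim; z up through the grip bar, x along the bar. A plug with coral seal ring and two lugs goes 17 mm into the jar, 2 mm play sideways. Turns freely, no stop; turned 45 to 135 degrees (best 90) from its start it lifts straight off; else the jar comes up with it
- lid_bar (a point): centre of the straight dark wooden grip bar on top of the lid, 29 mm above the disc's lower face; the bar is 60 mm long (its x), 18 mm wide (its y), and stands 30 mm above the disc (its z), so its faces can be pinched across y from above. Axes as the lid's
- lid_under (a point): centre of the lid's lowest face (end of the white plug), 17 mm below the disc's lower face, 46 mm below lid_bar along the lid's z. Axes as the lid's
- camera_stand: folded steel stand, fixed: base plate 110 x 100 mm, upright plate 60 mm wide and 190 mm high at its far side (45 mm along its x). Origin: centre of the underside; the camera faces its -x side. Do not touch. Fixed equipment up to 210 mm high stands along both sides of the worktop, 0.4 m and more from its centre line (y = 0)
- lens (a point): centre of the front glass of the small round black camera (48 mm in diameter, white ring around the lens) on the stand, set at a different height each time (105 to 155 mm above the worktop). z is the line of sight, out of the lens: it points up and to the stand's -x side, leaning 35 degrees from the vertical
- view_point (a point): point in the air on the line of sight, 130 mm in front of the lens, where the centre of the lid's lowest face (lid_under) is to be held, the lid's z along the line of sight (bar on the side away from the lens). Axes as the lens's: z away from the lens
- bowl: coral plastic cereal bowl, 140 mm wide, 58 mm high, loose. Origin: centre of the underside. Leave alone
- mug: mint mug, 80 mm wide, 90 mm high, loose. Origin: centre of the underside. Leave alone
- carton: upright sand-coloured carton 55 x 150 x 200 mm, loose. Origin: centre of the underside. Leave alone
There are look-alikes about, which are no part of the job. What is shaped like the lid but purple is not meant.

How it is judged:
By the outcome, as a careful person would: the job done as asked, in the order asked, and still so for the second after the job is handed in, while the arm keeps its last pose, push and grip.
It also fails if it takes over 35 s, if anything falls off the work surface, if the arm or the gripper's body presses on something with over 40 N, if the wrist force passes 120 N, or if a joint passes its speed limit or range.

## Working session

There is one attempt and no reset: what is moved stays moved. The work goes in short steps, Python scripts to look and compute and a tool call to move; the robot and the scene stay as the last step left them, time stands still between calls to the robot, and variables do not carry over. Pictures are saved under pics/ and viewed, and the job is handed in when it is done.

Besides the shell and the picture viewer there is one more tool, called after ">>>" as name(argument=value, ...), one argument or row to a line, values as JSON. servo_tool: Moves the arm, as the interface text tells. Its arguments: {"type":"object","properties":{"steps":{"type":"array","items":{"type":"array"}},"jaw":{"type":"number"},"squeeze":{"type":"number"}},"required":["steps"]}

```bash
ls; mkdir -p pics; python3 - <<'E'
from bench import *
import cv2,numpy as np
s=get_state();print(s)
for n in ("side","top"):
    c=read_camera(n);cv2.imwrite(f"pics/{n}0.png",c["pixels"]);np.savez(f"{n}0.npz",**c)
    print(n,c["K"],c["k1"],c["pose"])
E
```

```text
pics
{'clock': 0.0, 'qpos': array([-1.50971972e+00,  1.04718586e-01,  9.64417659e-02,  1.56392531e+00,
       -3.02240178e-05,  1.35305816e+00]), 'qd': array([ 2.63853857e-03, -2.09621542e-03,  1.79316185e-03, -1.25919024e-04,
        8.87708394e-05,  7.84469744e-04]), 'joint_torque': array([-2.19413300e-04, -5.56925511e+01,  5.03652942e+01,  1.65497675e-02,
       -2.64078817e-04, -2.81752477e-06]), 'ee_pos': array([ 0.16508688, -0.57648553,  0.24149591]), 'eef_rot': array([-7.01927988e-04,  9.90298271e-01,  1.38956252e-01,  3.99368095e-05]), 'wrist_force': array([-0.63300526,  0.00390933, -0.08252447]), 'wrist_torque': array([ 0.03479207, -0.0222978 , -0.00290401]), 'finger_gap': 0.08521317677524078}
side [[472.19501547   0.         310.79811553]
 [  0.         472.19501547 194.12377878]
 [  0.           0.           1.        ]] 0.005500155515656612 [[-0.91221102  0.25152174 -0.3234314   0.17162801]
 [-0.40950369 -0.53400749  0.73969097  0.88657694]
 [ 0.01333357  0.8072006   0.5901266   0.85719438]
 [ 0.          0.          0.          1.        ]]
top [[426.71433269   0.         316.23677901]
 [  0.         426.71433269 200.08618108]
 [  0.           0.           1.        ]] 0.034764481310563464 [[ 0.01070863  0.99592391 -0.08955942  0.48236994]
 [-0.99991964  0.01127306  0.00579879 -0.01088849]
 [ 0.00678476  0.08949012  0.9959646   1.17951351]
 [ 0.          0.          0.          1.        ]]
```

View pics/side0.png

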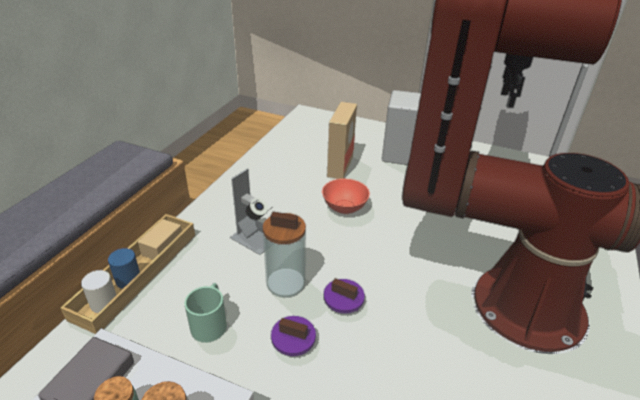

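View pics/top0.png

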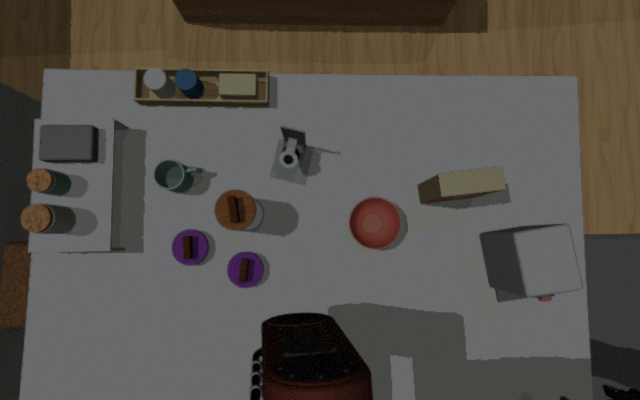

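Side picture: the orange lid with dark bar is at (285,225), and the camera and stand at (255,207). Top picture: the lid is at (236,210) and the camera at (289,157). I'll make a world point cloud and zoom in.

```bash
cat > h.py <<'E'
import numpy as np,cv2
def cloud(c):
    K=c["K"];H,W=c["z_map"].shape
    u,v=np.meshgrid(np.arange(W),np.arange(H))
    p=np.stack([u,v],-1).reshape(-1,1,2).astype(float)
    n=cv2.undistortPoints(p,K,np.array([float(c["k1"]),0,0,0,0])).reshape(H,W,2)
    z=c["z_map"]
    P=np.stack([n[...,0]*z,-n[...,1]*z,-z],-1)
    Wd=P@c["pose"][:3,:3].T+c["pose"][:3,3]
    Wd[z==0]=np.nan
    return Wd
def proj(c,X):
    X=np.atleast_2d(X);P=(X-c["pose"][:3,3])@c["pose"][:3,:3]
    q=np.stack([P[:,0],-P[:,1],-P[:,2]],-1)
    return cv2.projectPoints(q,np.zeros(3),np.zeros(3),c["K"],np.array([float(c["k1"]),0,0,0,0]))[0].reshape(-1,2)
def crop(c,u,v,w,h,s,name,g=1.):
    im=c["pixels"][v:v+h,u:u+w].astype(float)*g
    cv2.imwrite(name,cv2.resize(im.clip(0,255).astype(np.uint8),None,fx=s,fy=s,interpolation=cv2.INTER_CUBIC))
E
python3 - <<'E'
from h import *
for n,r in (("side",(200,150,130,160,3.6)),("top",(190,110,140,120,5))):
    c=dict(np.load(n+"0.npz"));crop(c,*r[:4],r[4],f"pics/{n}0z.png",1 if n=="side" else 1.8)
    W=cloud(c);np.set_printoptions(precision=3,suppress=True,linewidth=200)
    pts=[(285,218),(285,232),(258,207),(240,185),(255,240),(205,300),(345,190)] if n=="side" else [(236,200),(236,215),(225,212),(250,210),(289,157),(293,133),(280,172),(290,170),(374,222),(470,180),(170,176)]
    for u,v in pts: print(n,u,v,W[v,u],c["pixels"][v,u])
E
```

```text
side 285 218 [0.539 0.184 0.214] [51 62 87]
side 285 232 [0.534 0.194 0.184] [ 63 100 152]
side 258 207 [0.68  0.062 0.112] [80 58 47]
side 240 185 [0.739 0.047 0.154] [80 81 81]
side 255 240 [0.69  0.072 0.004] [144 143 140]
side 205 300 [0.664 0.334 0.048] [115 130 106]
side 345 190 [ 0.543 -0.22   0.025] [103 123 218]
top 236 200 [0.568 0.167 0.202] [ 0  0 10]
top 236 215 [0.533 0.164 0.216] [ 9 16 38]
top 225 212 [0.541 0.195 0.188] [32 53 84]
top 250 210 [0.547 0.138 0.184] [31 50 78]
top 289 157 [0.685 0.053 0.121] [28 17 12]
top 293 133 [0.738 0.042 0.156] [22 28 24]
top 280 172 [0.665 0.083 0.009] [82 81 79]
top 290 170 [0.671 0.056 0.003] [78 77 75]
top 374 222 [ 0.529 -0.177  0.01 ] [ 54  67 105]
top 470 180 [ 0.621 -0.372  0.199] [ 81 101 105]
top 170 176 [0.65  0.387 0.005] [49 59 45]
```

```bash
python3 -c "import bench;print([x for x in dir(bench) if x[0]!='_'])"
```

```text
['IKError', 'close_job', 'get_state', 'read_camera']
```

View pics/side0z.png

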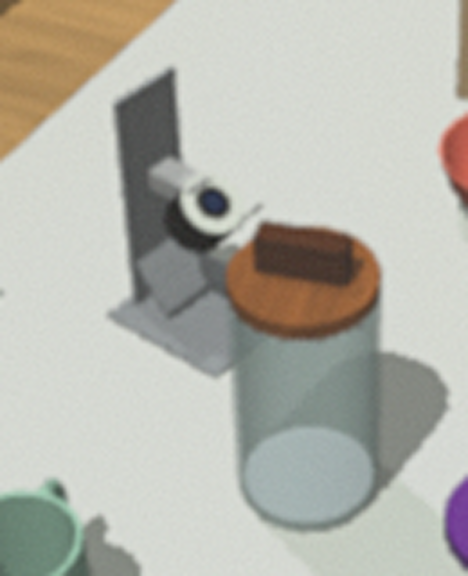

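View pics/top0z.png

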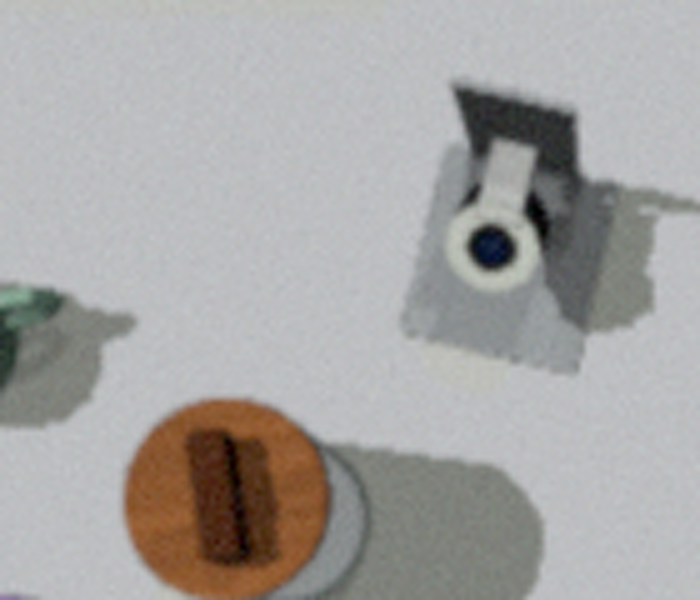

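The zooms show the lid with its bar running roughly radially, and the lens ring with its dark centre on the line of sight. Next I'll fit these numerically.

```bash
cat > m.py <<'E'
from h import *
np.set_printoptions(precision=4,suppress=True,linewidth=200)
C={n:dict(np.load(n+"0.npz")) for n in("side","top")}
L={}
for n,c in C.items():
    W=cloud(c);x,y,z=W[...,0],W[...,1],W[...,2]
    near=(np.hypot(x-.542,y-.165)<.07)
    px=c["pixels"].astype(int)
    bar=near&(z>.203)&(z<.23)
    P=W[bar];print(n,"bar n",bar.sum(),"med z",np.median(P[:,2]),"max",P[:,2].max())
    # top face via 2-D minAreaRect of points close to 0.214
    T=P[P[:,2]>.209][:,:2].astype(np.float32)
    print("  rect",cv2.minAreaRect(T*1000), "mean",T.mean(0))
    m=near&(z>.175)&(z<.192); D=W[m]
    print("  disc z",np.median(D[:,2]))
    # outline: orange mask + bar -> intersect ray w/ z plane 0.184
    hsv=cv2.cvtColor(c["pixels"],cv2.COLOR_BGR2HSV)
    top=(near&(z>.178)).astype(np.uint8)
    top=cv2.morphologyEx(top,cv2.MORPH_CLOSE,np.ones((5,5)))
    cs=max(cv2.findContours(top,0,1)[0],key=cv2.contourArea)
    n2=cv2.undistortPoints(cs.reshape(-1,1,2).astype(float),c["K"],np.array([float(c["k1"]),0,0,0,0])).reshape(-1,2)
    d=np.c_[n2[:,0],-n2[:,1],-np.ones(len(n2))]@c["pose"][:3,:3].T;o=c["pose"][:3,3]
    q=o+d*((.184-o[2])/d[:,2])[:,None]
    e=cv2.fitEllipse(q[:,:2].astype(np.float32)*1000);print("  outline ellipse",e)
    # camera region
    m=(np.abs(x-.70)<.1)&(np.abs(y-.055)<.075)
    base=m&(z>-.002)&(z<.008)&(px.sum(2)<(430 if n=="side" else 300))
    up=m&(z>.12)&(x>.72)
    print("  up n",up.sum()); U=W[up];print("   mean",U.mean(0),"ymin/max",U[:,1].min(),U[:,1].max(),"zmax",U[:,2].max(),"xfit y->x",np.polyfit(U[:,1],U[:,0],1))
    # white ring
    r=m&(z>.09)&(z<.17)&(hsv[...,1]<60)&(hsv[...,2]>(150 if n=="side" else 80))&(np.hypot(x-.683,y-.057)<.035)
    R=W[r];print("  ring n",len(R),R.mean(0),np.ptp(R,axis=0))
    # plane
    mu=np.median(R,0);K=R[np.linalg.norm(R-mu,axis=1)<.03];u,s,vt=np.linalg.svd(K-K.mean(0));nn=vt[2]*np.sign(vt[2,2]);print("  normal",nn,s,np.degrees(np.arccos(nn[2])),np.degrees(np.arctan2(nn[1],nn[0])))
    v,uu=np.nonzero(r);print("  px",uu.min(),uu.max(),v.min(),v.max())
E
python3 m.py
```

```text
side bar n 226 med z 0.21207304896824047 max 0.2161284957835199
  rect ((546.1263427734375, 176.50439453125), (58.34653854370117, 19.71632194519043), 11.731120109558105) mean [0.5456 0.178 ]
  disc z 0.18302883407007664
  outline ellipse ((546.07861328125, 178.6232452392578), (93.14376831054688, 101.90955352783203), 46.04075241088867)
  up n 436
   mean [0.7375 0.0468 0.1545] ymin/max 0.013533296596792366 0.0758901349120975 zmax 0.19141597936007182 xfit y->x [0.2208 0.7271]
  ring n 177 [0.6857 0.0575 0.1133] [0.0559 0.0461 0.0294]
  normal [-0.4812  0.0835  0.8726] [0.2104 0.1667 0.0371] 29.235829532899686 170.15604661948694
  px 246 266 197 214
top bar n 223 med z 0.21430409058943223 max 0.21885641071089357
  rect ((547.1524658203125, 172.36270141601562), (59.4120979309082, 18.494688034057617), 8.670368194580078) mean [0.5466 0.1718]
  disc z 0.18460351938652475
  outline ellipse ((547.0425415039062, 172.17617797851562), (93.26749420166016, 93.68659973144531), 135.8788604736328)
  up n 252
   mean [0.7359 0.0424 0.1569] ymin/max 0.01218485401824873 0.07062776624729955 zmax 0.19421003860635655 xfit y->x [0.2161 0.7267]
  ring n 222 [0.6873 0.0538 0.1158] [0.0577 0.0465 0.0333]
  normal [-0.4342  0.1199  0.8928] [0.2388 0.1788 0.0436] 26.77063776361864 164.55854067104252
  px 279 297 144 168
```

```bash
cat > m2.py <<'E'
from h import *
np.set_printoptions(precision=4,suppress=True,linewidth=200)
C={n:dict(np.load(n+"0.npz")) for n in("side","top")}
rays=[]
for n,c in C.items():
    u0,v0,w,h=(240,190,36,34) if n=="side" else (272,142,34,34)
    s=8
    g=cv2.resize(cv2.cvtColor(c["pixels"],cv2.COLOR_BGR2GRAY)[v0:v0+h,u0:u0+w],None,fx=s,fy=s,interpolation=cv2.INTER_CUBIC)
    hi=150 if n=="side" else 95
    im=c["pixels"][v0:v0+h,u0:u0+w]
    big=cv2.resize(im,None,fx=16,fy=16,interpolation=cv2.INTER_CUBIC)
    if n=="top": big=(big*1.8).clip(0,255).astype(np.uint8)
    # dark glass: lens interior, darkest blob
    cx,cy=((258.3-u0)*s,(206.4-v0)*s) if n=="side" else ((288.4-u0)*s,(159.4-v0)*s)
    t=(g<(110 if n=="side" else 62)).astype(np.uint8)
    nl,lab,st,ce=cv2.connectedComponentsWithStats(t)
    l=lab[int(cy),int(cx)];print(n,"glass",st[l],ce[l])
    p=(ce[l]+.5)/s-.5+[u0,v0];print("  px",p, "val",g[int(cy),int(cx)])
    cv2.circle(big,tuple(int(a) for a in ((ce[l]+.5)*2)),3,(0,0,255),-1)
    cv2.imwrite(f"pics/lens_{n}.png",big)
    q=cv2.undistortPoints(p.reshape(1,1,2),c["K"],np.array([float(c["k1"]),0,0,0,0])).reshape(2)
    d=c["pose"][:3,:3]@np.array([q[0],-q[1],-1]);d/=np.linalg.norm(d);rays.append((c["pose"][:3,3],d))
    W=cloud(c);ui,vi=np.round(p).astype(int);print("  depth pt",np.nanmedian(W[vi-2:vi+3,ui-2:ui+3].reshape(-1,3),0))
(o1,d1),(o2,d2)=rays
A=np.c_[d1,-d2];t=np.linalg.lstsq(A,o2-o1,rcond=None)[0]
a,b=o1+d1*t[0],o2+d2*t[1];print(a,b,(a+b)/2)
E
python3 m2.py
```

```text
side glass [ 120   98   68   64 3348] [153.2503 129.589 ]
  px [258.7188 205.7611] val 59
  depth pt [0.6785 0.0572 0.1127]
top glass [  91  102   80   76 4545] [130.6119 139.8528]
  px [287.889  159.0441] val 20
  depth pt [0.6813 0.0552 0.1165]
[0.6813 0.0555 0.1114] [0.6819 0.0558 0.1115] [0.6816 0.0557 0.1114]
```

```bash
cat > ov.py <<'E'
from h import *
import sys
def circ(c,ax,r,n=72):
    ax=np.array(ax)/np.linalg.norm(ax);u=np.cross(ax,[0,1,0.01]);u/=np.linalg.norm(u);v=np.cross(ax,u)
    t=np.linspace(0,2*np.pi,n);return np.array(c)+r*(np.outer(np.cos(t),u)+np.outer(np.sin(t),v))
def draw(c,roi,s,polys,name,g=1.):
    u,v,w,h=roi
    im=(cv2.resize(c["pixels"][v:v+h,u:u+w],None,fx=s,fy=s,interpolation=cv2.INTER_CUBIC)*float(g)).clip(0,255).astype(np.uint8)
    for P,col in polys:
        q=((proj(c,P)-[u,v]+.5)*s*8).astype(np.int32);cv2.polylines(im,[q.reshape(-1,1,2)],False,col,1,cv2.LINE_AA,3)
    cv2.imwrite(name,im)
def bar(x,y,yaw,z):
    a,b=.03,.009;p=np.array([[a,b],[-a,b],[-a,-b],[a,-b],[a,b]]);cs,sn=np.cos(yaw),np.sin(yaw)
    return np.c_[p@np.array([[cs,sn],[-sn,cs]])+[x,y],np.full(5,z)]
E
python3 - <<'E'
from ov import *
x,y,yaw=.547,.1735,np.radians(9.5)
L=np.array([.6815,.0557,.113]);ps=np.radians(-12.3);d=np.r_[-np.sin(np.radians(35))*np.cos(ps),-np.sin(np.radians(35))*np.sin(ps),np.cos(np.radians(35))]
print(d,L+.13*d)
R=np.array([[np.cos(ps),-np.sin(ps)],[np.sin(ps),np.cos(ps)]])
for n,roi,s,g in (("side",(215,160,120,160),3.7,1),("top",(200,115,120,120),5,1.8)):
    c=dict(np.load(n+"0.npz"))
    S=np.array([.694,.052])
    base=np.array([[-.055,-.05],[.055,-.05],[.055,.05],[-.055,.05],[-.055,-.05]])@R.T+S
    up=np.array([[.045,-.03,.0],[.045,.03,0],[.045,.03,.19],[.045,-.03,.19],[.045,-.03,0]]);up[:,:2]=up[:,:2]@R.T+S
    draw(c,roi,s,[(circ([x,y,.184],[0,0,1],.048),(0,255,0)),(circ([x,y,0],[0,0,1],.048),(0,255,0)),(bar(x,y,yaw,.214),(255,255,0)),(circ(L,d,.024),(0,0,255)),(circ(L,d,.006),(0,0,255)),(np.array([L,L+.03*d]),(255,0,255)),(np.c_[base,np.full(5,.003)],(0,160,0)),(up,(200,0,0))],f"pics/ov_{n}.png",g)
E
```

```text
[-0.56041032  0.12218921  0.81915204] [0.60864666 0.0715846  0.21948977]
```

View pics/ov_side.png

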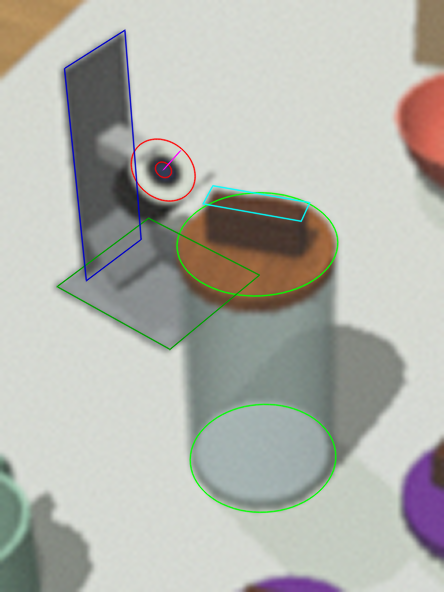

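View pics/ov_top.png

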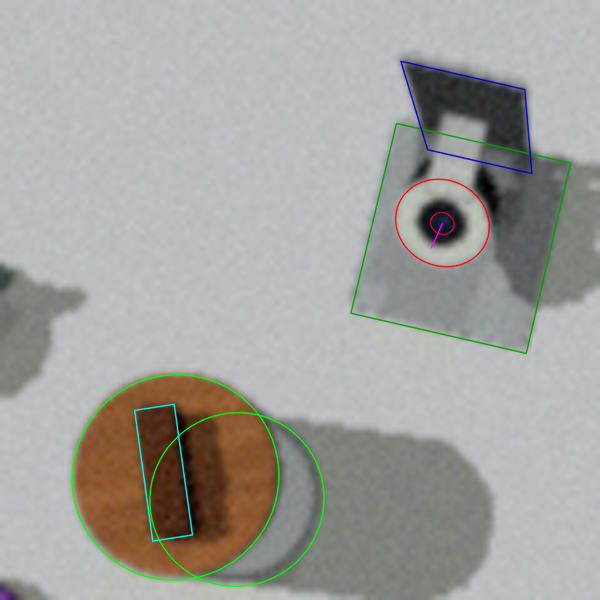

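The overlays agree within about 1 px: lid at (0.546, 0.174) with bar yaw about 9.7°, lens at (0.6815, 0.0557, 0.113), which is within its 105–155 mm range, and stand yaw −12.3°. Next I'll compute the moves.

```bash
cat > mv.py <<'E'
import numpy as np
from scipy.spatial.transform import Rotation as R
from bench import get_state
np.set_printoptions(precision=4,suppress=True)
def down(yaw): # tool x at yaw, z down
    c,s=np.cos(yaw),np.sin(yaw);return R.from_matrix(np.array([[c,s,0],[s,-c,0],[0,0,-1]]))
def rel(pos,rot):
    s=get_state();q=s["eef_rot"];R0=R.from_quat([q[1],q[2],q[3],q[0]])
    print("shift",R0.inv().apply(np.array(pos)-s["ee_pos"]),"turn",(R0.inv()*rot).as_rotvec())
E
python3 - <<'E'
from mv import *
rel([.25,-.55,.40],down(.279+.5));rel([.45,-.33,.40],down(.279+1.6));rel([.53,-.05,.36],down(.279+2.4))
E
```

```text
shift [ 0.089  -0.0023 -0.1584] turn [-0.0011 -0.0005 -0.5002]
shift [ 0.3418 -0.1588 -0.1581] turn [-0.0007 -0.0011 -1.6002]
shift [ 0.4958 -0.4059 -0.1178] turn [-0.0002 -0.0015 -2.4002]
```

>>> servo_tool(
  steps=[
    [[0.02,0,-0.06],[0,0,-0.15]],
    [[0.04,0,-0.12],[0,0,-0.3]],
    [[0.09,0,-0.158],[0,0,-0.48]],
    [[0.14,-0.03,-0.158],[0,0,-0.66]],
    [[0.19,-0.06,-0.158],[0,0,-0.84]],
    [[0.24,-0.095,-0.158],[0,0,-1.02]],
    [[0.29,-0.125,-0.158],[0,0,-1.2]],
    [[0.34,-0.16,-0.158],[0,0,-1.38]],
    [[0.37,-0.21,-0.15],[0,0,-1.56]],
    [[0.4,-0.26,-0.14],[0,0,-1.74]],
    [[0.43,-0.31,-0.13],[0,0,-1.92]],
    [[0.46,-0.36,-0.12],[0,0,-2.1]],
  ],
  jaw=-1,
  squeeze=60,
)

```text
clock: 1.6
ee_pos: [0.5084, -0.1021, 0.3615]
eef_rot: [-0.0, 0.37, 0.929, 0.001]
wrist_force: [0.4, 0.6, 0.4]
finger_gap: 0.0856
```

```bash
python3 - <<'E'
from mv import *
s=get_state();print(s["clock"],s["qpos"],s["ee_pos"],s["wrist_force"],s["finger_gap"])
rel([.546,.174,.30],down(np.pi+.169))
E
```

```text
1.6 [-0.4514 -0.0781  0.1336  1.7833  0.0011  0.3056] [ 0.5084 -0.1021  0.3615] [0.4069 0.6265 0.3964] 0.0855680284797968
shift [0.1622 0.2265 0.0619] turn [ 0.0013 -0.0008 -0.926 ]
```

>>> servo_tool(
  steps=[
    [[0.03,0.045,0.012],[0,0,-0.18]],
    [[0.06,0.09,0.024],[0,0,-0.36]],
    [[0.095,0.135,0.036],[0,0,-0.54]],
    [[0.13,0.18,0.048],[0,0,-0.72]],
    [[0.162,0.2265,0.062],[0,0,-0.9]],
    [[0.162,0.2265,0.062],[0,0,-0.926]],
    [[0.162,0.2265,0.062],[0,0,-0.926]],
  ],
)

```text
clock: 2.48
ee_pos: [0.546, 0.1737, 0.2996]
eef_rot: [-0.0, -0.084, 0.996, 0.001]
wrist_force: [-0.1, -0.4, 0.3]
finger_gap: 0.0856
```

```bash
python3 - <<'E'
from mv import *
from ov import *
from bench import read_camera
s=get_state();print(s["clock"],s["qpos"],s["ee_pos"],s["wrist_force"])
rel([.546,.174,.30],down(np.pi+.169))
for n,roi,sc,g in (("side",(200,60,160,200),3,1),("top",(170,100,160,140),4.5,1.8)):
    c=read_camera(n);np.savez(n+"1.npz",**c)
    draw(c,roi,sc,[(circ([.546,.174,.184],[0,0,1],.048),(0,255,0)),(np.array([s["ee_pos"],s["ee_pos"]+[0,0,-.011],[.546,.174,.214]]),(0,0,255)),(bar(.546,.174,.169,.214),(255,255,0)),(bar(.546,.174,.169,.184),(255,255,0))],f"pics/a_{n}.png",g)
E
```

```text
2.475 [ 0.0793  0.0437  0.1388  1.6668  0.001  -0.0892] [0.546  0.1737 0.2996] [-0.085  -0.4031  0.2615]
shift [-0.0001  0.0003 -0.0004] turn [ 0.0011 -0.0009 -0.0005]
```

View pics/a_side.png

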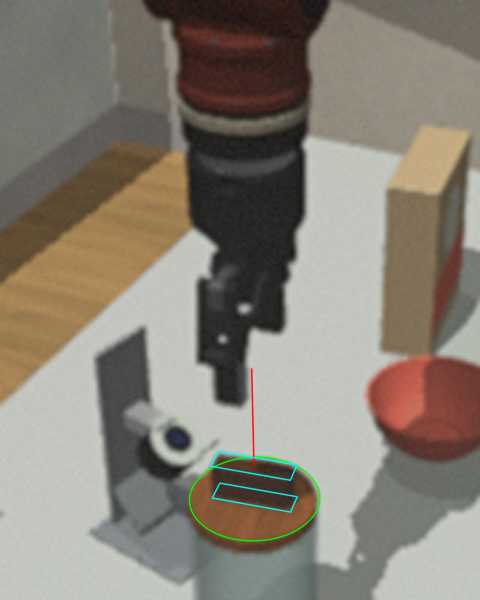

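View pics/a_top.png

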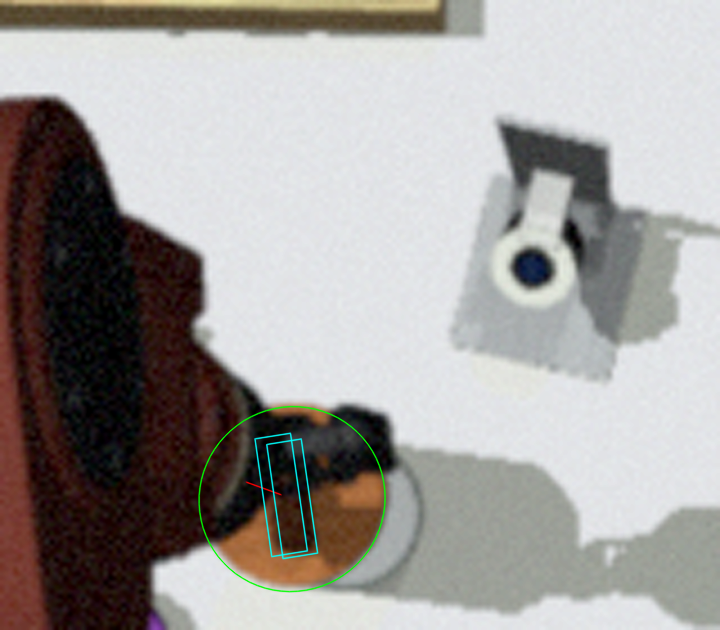

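The gripper is centred over the lid, with the fingers straddling the bar across y. I'll descend and close gently.

>>> servo_tool(
  steps=[
    [[0,0,0.035],[0,0,0]],
    [[0,0,0.065],[0,0,0]],
    [[0,0,0.085],[0,0,0]],
    [[0,0,0.0995],[0,0,0]],
    [[0,0,0.0995],[0,0,0]],
    [[0,0,0.0995],[0,0,0]],
  ],
)

```text
clock: 3.32
ee_pos: [0.5469, 0.1726, 0.2018]
eef_rot: [0.001, -0.083, 0.997, 0.001]
wrist_force: [0.1, 0.2, 0.9]
finger_gap: 0.0856
```

```bash
python3 - <<'E'
from mv import *
from ov import *
from bench import read_camera
s=get_state();print(s["clock"],s["ee_pos"],s["wrist_force"],s["wrist_torque"])
for n,roi,sc,g in (("side",(210,100,130,160),3.7,1),):
    c=read_camera(n);np.savez(n+"2.npz",**c)
    draw(c,roi,sc,[],f"pics/b_{n}.png",g)
E
```

```text
3.325 [0.5469 0.1726 0.2018] [0.0529 0.2254 0.8588] [ 0.0236 -0.0311  0.0155]
```

View pics/b_side.png

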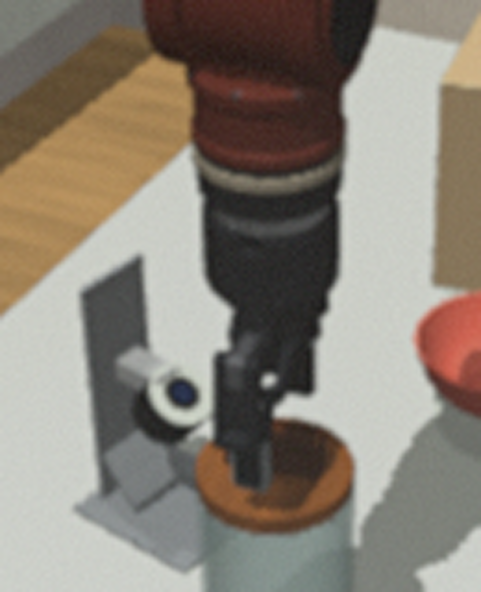

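>>> servo_tool(
  steps=[
    [[0.0005,0.0015,0.001],[0,0,0]],
    [[0.0005,0.0015,0.001],[0,0,0]],
    [[0.0005,0.0015,0.001],[0,0,0]],
    [[0.0005,0.0015,0.001],[0,0,0]],
    [[0.0005,0.0015,0.001],[0,0,0]],
    [[0.0005,0.0015,0.001],[0,0,0]],
    [[0.0005,0.0015,0.001],[0,0,0]],
    [[0.0005,0.0015,0.001],[0,0,0]],
  ],
  jaw=1,
  squeeze=25,
)

```text
clock: 4.38
ee_pos: [0.5463, 0.1742, 0.2011]
eef_rot: [0.001, -0.083, 0.997, 0.001]
wrist_force: [-0.0, -0.3, 1.9]
finger_gap: 0.0175
```

```bash
python3 - <<'E'
from mv import *
from ov import *
from bench import read_camera
s=get_state();print(s["clock"],s["ee_pos"],s["wrist_force"],s["wrist_torque"],s["finger_gap"])
for n,roi,sc,g in (("side",(210,100,130,160),3.7,1),):
    c=read_camera(n);np.savez(n+"3.npz",**c)
    draw(c,roi,sc,[],f"pics/c_{n}.png",g)
E
```

```text
4.375 [0.5463 0.1742 0.2011] [-0.0312 -0.2952  1.8523] [-0.0679  0.0226 -0.0482] 0.017489657485847864
```

View pics/c_side.png

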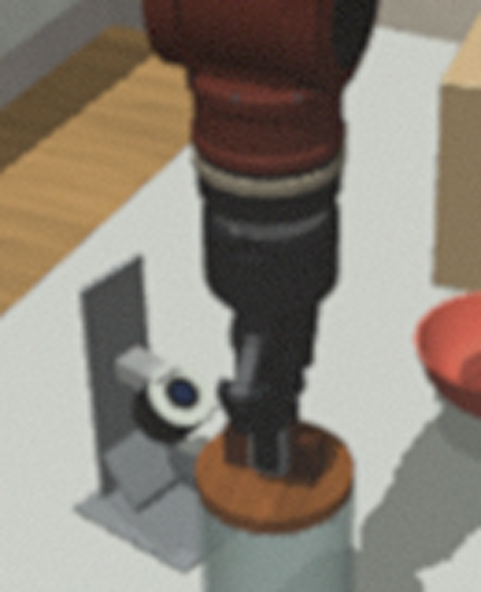

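The bar is gripped: gap 17.5 mm and negligible side force. Now the quarter turn.

>>> servo_tool(
  steps=[
    [[0,0,0],[0,0,0]],
    [[0,0,0],[0,0,0.06]],
    [[0,0,0],[0,0,0.2]],
    [[0,0,0],[0,0,0.36]],
    [[0,0,0],[0,0,0.52]],
    [[0,0,0],[0,0,0.7]],
    [[0,0,0],[0,0,0.88]],
    [[0,0,0],[0,0,1.06]],
    [[0,0,0],[0,0,1.24]],
    [[0,0,0],[0,0,1.4]],
    [[0,0,0],[0,0,1.52]],
    [[0,0,0],[0,0,1.571]],
  ],
  squeeze=60,
)

```text
clock: 5.92
ee_pos: [0.5465, 0.174, 0.2012]
eef_rot: [0.001, 0.647, 0.762, 0.001]
wrist_force: [0.6, -0.4, 2.1]
finger_gap: 0.0173
```

```bash
python3 - <<'E'
from mv import *
from ov import *
from bench import read_camera
s=get_state();print(s["clock"],s["qpos"],s["ee_pos"],s["eef_rot"],s["wrist_force"],s["wrist_torque"],s["finger_gap"])
rel(s["ee_pos"],down(np.pi+.169-np.pi/2))
for n,roi,sc,g in (("side",(210,100,130,160),3.7,1),):
    c=read_camera(n);np.savez(n+"4.npz",**c)
    draw(c,roi,sc,[],f"pics/d_{n}.png",g)
E
```

```text
5.925 [ 0.0799  0.0153 -0.0692  1.4837  0.0006  1.4877] [0.5465 0.174  0.2012] [0.0007 0.6472 0.7623 0.0011] [ 0.5847 -0.4243  2.1126] [-0.3239 -0.1374  0.0305] 0.017276677951718045
shift [0. 0. 0.] turn [ 0.0026 -0.0004 -0.006 ]
```

View pics/d_side.png

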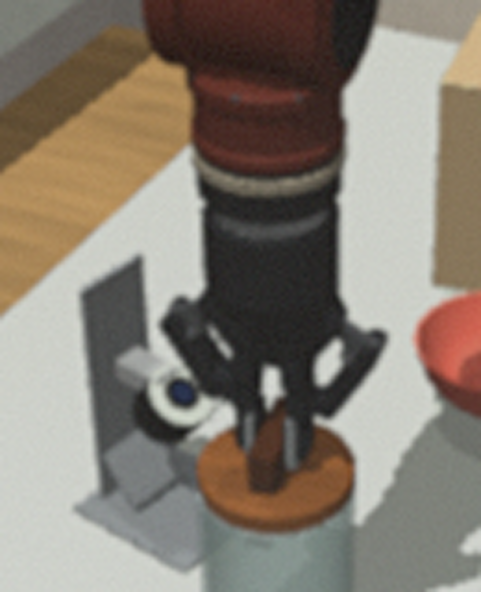

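The bar turned 90°, and the jar did not move. I'll lift slowly and watch the wrist force.

>>> servo_tool(
  steps=[
    [[0,0,-0.003],[0,0,0]],
    [[0,0,-0.006],[0,0,0]],
    [[0,0,-0.01],[0,0,0]],
    [[0,0,-0.014],[0,0,0]],
    [[0,0,-0.018],[0,0,0]],
    [[0,0,-0.022],[0,0,0]],
    [[0,0,-0.026],[0,0,0]],
    [[0,0,-0.03],[0,0,0]],
    [[0,0,-0.03],[0,0,0]],
  ],
)

```text
clock: 7.1
ee_pos: [0.5466, 0.174, 0.2316]
eef_rot: [0.001, 0.648, 0.762, 0.001]
wrist_force: [-0.3, 0.6, -0.6]
finger_gap: 0.0166
```

```bash
python3 - <<'E'
from mv import *
from ov import *
from bench import read_camera
s=get_state();print(s["clock"],s["qpos"],s["ee_pos"],s["eef_rot"],s["wrist_force"],s["wrist_torque"],s["finger_gap"])
for n,roi,sc,g in (("side",(210,100,130,160),3.7,1),):
    c=read_camera(n);np.savez(n+"5.npz",**c)
    draw(c,roi,sc,[],f"pics/e_{n}.png",g)
E
```

```text
7.1 [ 0.0799  0.0172 -0.0123  1.5383  0.0007  1.4893] [0.5466 0.174  0.2316] [0.0008 0.6478 0.7618 0.0014] [-0.2574  0.6417 -0.6148] [-0.0071 -0.0548  0.0251] 0.01663621704506311
```

View pics/e_side.png

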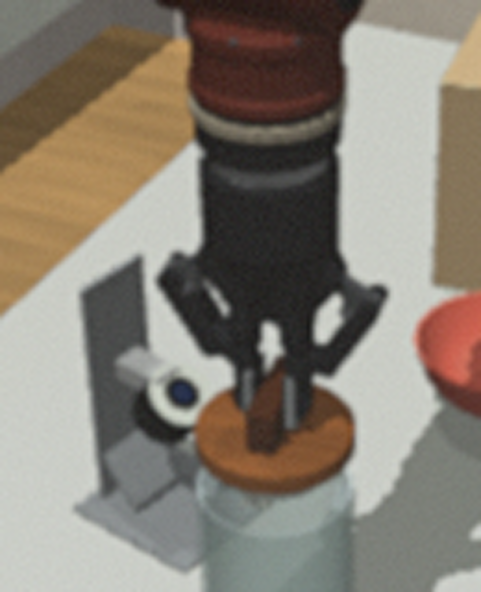

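The lid is free and the jar stands (force about 0 N). I'll raise it and go to a standoff 6 cm further out along the line of sight.

```bash
cat >> mv.py <<'E'
def aim(L,ps_deg,back=0.,off=.048):
    t,p=np.radians(35),np.radians(ps_deg)
    d=np.array([-np.sin(t)*np.cos(p),-np.sin(t)*np.sin(p),np.cos(t)])
    s=get_state();q=s["eef_rot"];R0=R.from_quat([q[1],q[2],q[3],q[0]])
    z=R0.apply([0,0,1]);ax=np.cross(z,-d);an=np.arctan2(np.linalg.norm(ax),z@-d)
    rot=R.from_rotvec(ax/max(np.linalg.norm(ax),1e-12)*an)*R0
    return np.array(L)+(.13+off+back)*d,rot,d
E
python3 - <<'E'
from mv import *
p,r,d=aim([.6815,.0557,.113],-12.3,.06);print(p);rel(p+[0,0,.0],r)
p2,r,d=aim([.6815,.0557,.113],-12.3,.0);print(p2);rel(p2,r)
E
```

```text
[0.5481 0.0848 0.308 ]
shift [-0.0882 -0.0125 -0.0767] turn [-0.5655 -0.2246 -0.    ]
[0.5817 0.0774 0.2588]
shift [-0.1009  0.0194 -0.0275] turn [-0.5655 -0.2246 -0.    ]
```

>>> servo_tool(
  steps=[
    [[0,0,-0.03],[0,0,0]],
    [[0,0,-0.06],[0,0,0]],
    [[0,0,-0.085],[0,0,0]],
    [[-0.02,-0.002,-0.09],[-0.1,-0.04,0]],
    [[-0.045,-0.005,-0.09],[-0.2,-0.08,0]],
    [[-0.07,-0.008,-0.085],[-0.32,-0.127,0]],
    [[-0.088,-0.0125,-0.08],[-0.44,-0.175,0]],
    [[-0.088,-0.0125,-0.077],[-0.53,-0.21,0]],
    [[-0.088,-0.0125,-0.077],[-0.5655,-0.2246,0]],
    [[-0.088,-0.0125,-0.077],[-0.5655,-0.2246,0]],
    [[-0.088,-0.0125,-0.077],[-0.5655,-0.2246,0]],
  ],
)

```text
clock: 8.52
ee_pos: [0.5481, 0.085, 0.3084]
eef_rot: [0.265, 0.618, 0.726, 0.141]
wrist_force: [0.3, 0.5, -1.4]
finger_gap: 0.0167
```

```bash
cat > look.py <<'E'
import sys
from mv import *
from ov import *
from bench import read_camera
k=sys.argv[1]
s=get_state();print(s["clock"],s["qpos"],s["ee_pos"],s["wrist_force"],s["wrist_torque"],s["finger_gap"])
q=s["eef_rot"];R0=R.from_quat([q[1],q[2],q[3],q[0]]);z=R0.apply([0,0,1]);e=s["ee_pos"];u=e+.048*z
L=np.array([.6815,.0557,.113]);p,r,d=aim(L,-12.3)
print("under",u,"along",(u-L)@d,"lateral",np.linalg.norm((u-L)-((u-L)@d)*d)*1e3,"mm angle",np.degrees(np.arccos(-z@d)));rel(p,r)
for n,roi,sc,g in (("side",(190,60,160,180),3.3,1),("top",(170,90,160,140),4.5,1.8)):
    c=read_camera(n);np.savez(f"{n}_{k}.npz",**c)
    draw(c,roi,sc,[],f"pics/{k}_{n}_raw.png",g)
    draw(c,roi,sc,[(circ(u,z,.04),(255,255,255)),(circ(u-.017*z,z,.048),(0,255,0)),(circ(u-.031*z,z,.048),(0,255,0)),(circ(L,d,.024),(0,0,255)),(np.array([L,L+.13*d]),(255,0,255))],f"pics/{k}_{n}.png",g)
E
python3 look.py f
```

```text
8.525 [-0.0233 -0.7716 -0.6269  1.114  -0.1091  1.3526] [0.5481 0.085  0.3084] [ 0.2525  0.5493 -1.3504] [0.1559 0.7104 0.0503] 0.01672349702654489
under [0.575  0.0791 0.2691] along 0.19041360248766792 lateral 0.31717633001713014 mm angle 0.03895243830365446
shift [-0.0001 -0.0003  0.0604] turn [-0.0006 -0.0003 -0.    ]
```

View pics/f_side.png

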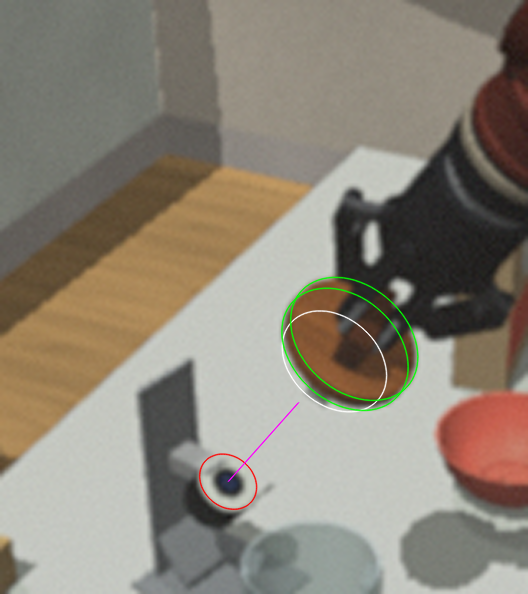

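View pics/f_top.png

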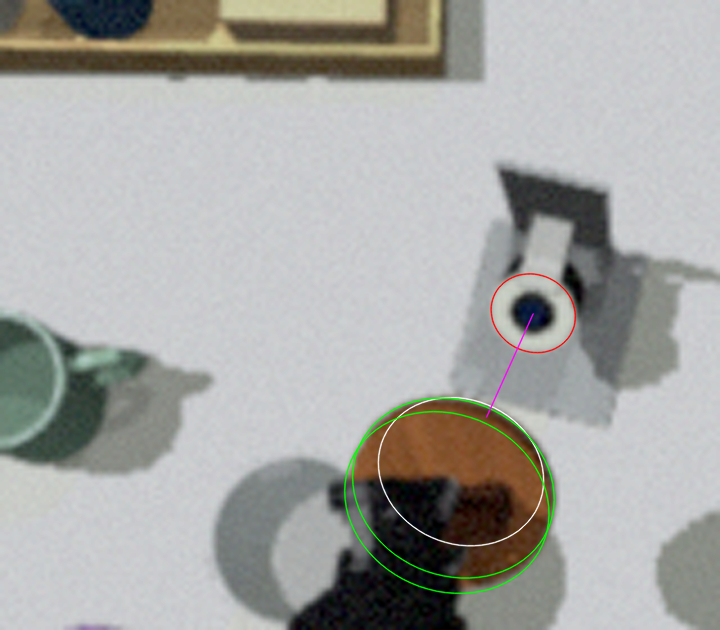

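```bash
cat > lid.py <<'E'
import sys
from mv import *
from ov import *
from scipy.optimize import least_squares
k=sys.argv[1]
s=get_state();q=s["eef_rot"];R0=R.from_quat([q[1],q[2],q[3],q[0]]);z=R0.apply([0,0,1]);e=s["ee_pos"]
for n in("side","top"):
    c=dict(np.load(f"{n}_{k}.npz"));W=cloud(c)
    hsv=cv2.cvtColor(c["pixels"],cv2.COLOR_BGR2HSV)
    T=(W-e)@R0.as_matrix()   # tool coords
    m=(np.hypot(T[...,0],T[...,1])<.055)&(np.abs(T[...,2]-.017)<.008)&(hsv[...,0]<20)&(hsv[...,1]>90)&(hsv[...,2]>(60 if n=="side" else 30))
    P=T[m]
    for _ in range(3):
        A=np.c_[P[:,:2],np.ones(len(P))];co=np.linalg.lstsq(A,P[:,2],rcond=None)[0];r=P[:,2]-A@co;P=P[np.abs(r)<2.5*r.std()]
    print(n,len(P),"plane tilt deg x,y",np.degrees(co[:2]),"z0 mm",co[2]*1e3,"std",r.std()*1e3)
    # outline ellipse, top-face rim points: largest radius per angle
    a=np.arctan2(P[:,1],P[:,0]);rr=np.hypot(P[:,0],P[:,1])
    Q=[]
    for b in np.linspace(-np.pi,np.pi,37)[:-1]:
        i=(a>=b)&(a<b+np.pi/18)
        if i.sum()>2 and rr[i].max()>.03:Q.append(P[i][rr[i].argmax(),:2])
    Q=np.array(Q)
    f=least_squares(lambda v:np.hypot(*(Q-v[:2]).T)-v[2],[0,0,.048],loss="soft_l1",f_scale=.001)
    print("   circle centre tool xy mm",f.x[:2]*1e3,"r",f.x[2]*1e3,len(Q))
E
python3 lid.py f
```

```text
side 678 plane tilt deg x,y [0.2011 0.1054] z0 mm 17.677465934849103 std 1.5881049260941156
   circle centre tool xy mm [3.2174 0.6013] r 46.040022152927726 29
top 769 plane tilt deg x,y [-0.2494  0.3512] z0 mm 16.67345313369269 std 1.3950989245196856
   circle centre tool xy mm [-3.1057  2.7043] r 46.068770428467644 26
```

View pics/f_side_raw.png

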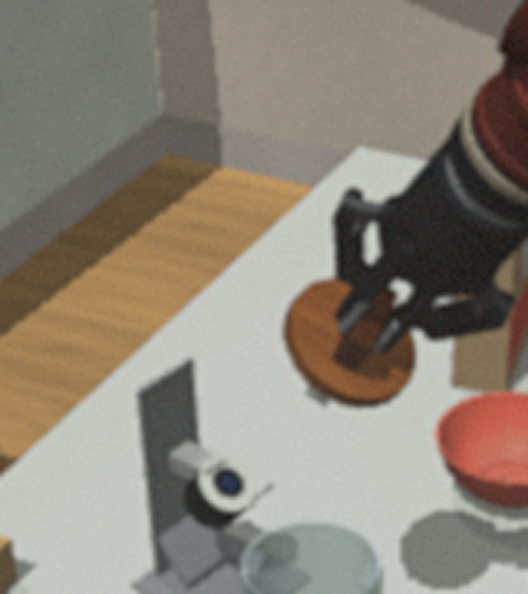

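The lid sits square in the gripper: tilt under 0.4°, disc top 17.2 mm ahead of the TCP (17 expected). I'll move in 60 mm along the line of sight.

>>> servo_tool(
  steps=[
    [[0,0,0.012],[0,0,0]],
    [[0,0,0.027],[0,0,0]],
    [[0,0,0.042],[0,0,0]],
    [[0,0,0.053],[0,0,0]],
    [[0,0,0.06],[0,0,0]],
    [[0,0,0.06],[0,0,0]],
    [[0,0,0.06],[0,0,0]],
    [[0,0,0.06],[0,0,0]],
  ],
)

```text
clock: 9.62
ee_pos: [0.582, 0.0777, 0.2599]
eef_rot: [0.265, 0.618, 0.726, 0.142]
wrist_force: [-0.4, -0.4, -1.0]
finger_gap: 0.0166
```

```bash
python3 look.py g; python3 lid.py g
```

```text
9.625 [-0.0391 -0.6903 -0.6688  0.9886 -0.1003  1.3396] [0.582  0.0777 0.2599] [-0.3587 -0.4375 -0.9931] [ 0.1672  0.716  -0.009 ] 0.016576066497077536
under [0.6089 0.0718 0.2206] along 0.13080540514286654 lateral 0.8838805009151772 mm angle 0.01079072181636363
shift [ 0.     -0.0009  0.0008] turn [ 0.0002 -0.0001 -0.    ]
side 638 plane tilt deg x,y [-0.0721  0.2286] z0 mm 17.703694881974904 std 1.6055831860388856
   circle centre tool xy mm [3.5775 1.3276] r 46.007536233819145 28
top 672 plane tilt deg x,y [-0.5342  0.6127] z0 mm 16.614756876077617 std 1.458684644158005
   circle centre tool xy mm [-3.1497  2.9956] r 45.80927231957615 24
```

View pics/g_side.png

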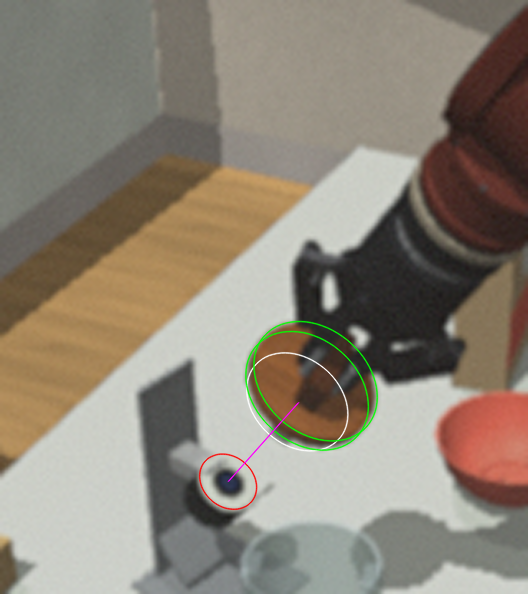

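View pics/g_top.png

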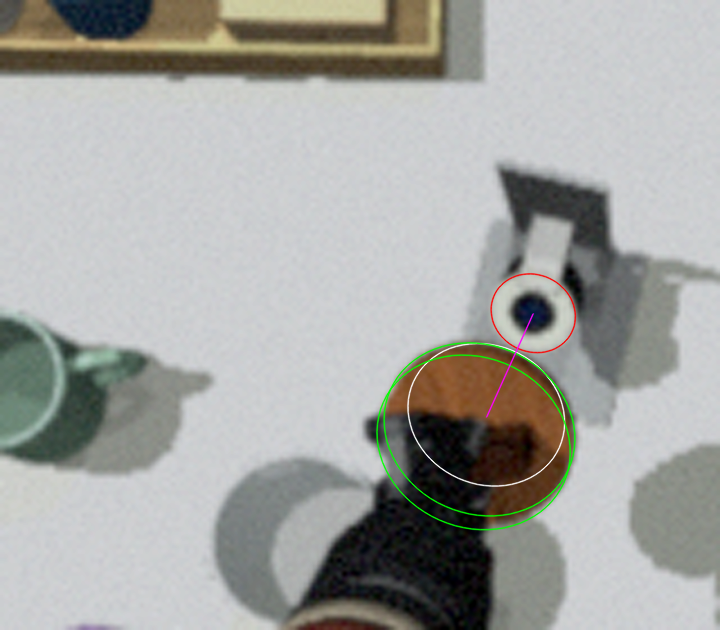

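```bash
cat > lens.py <<'E'
from ov import *
L=np.array([.6815,.0557,.113]);t,p=np.radians(35),np.radians(-12.3)
d=np.array([-np.sin(t)*np.cos(p),-np.sin(t)*np.sin(p),np.cos(t)])
ex=np.array([np.sin(p),-np.cos(p),0]);ey=np.cross(d,ex)
np.set_printoptions(precision=2,suppress=True)
print("axes",ex,ey)
for n,ks in (("side",["0","1","_f","_g"]),("top",["0","1","_f","_g"])):
    A=[]
    for k in ks:
        c=dict(np.load(n+k+".npz"));T=(cloud(c)-L)@np.c_[ex,ey,d]
        A.append(T[(np.hypot(T[...,0],T[...,1])<.03)&(np.abs(T[...,2])<.015)])
    A=np.concatenate(A)*1e3;r=np.hypot(A[:,0],A[:,1])
    for a,b in((0,5),(5,10),(10,16),(16,20),(20,24)):
        i=(r>=a)&(r<b);print(n,a,b,i.sum(),"h median",np.median(A[i,2]),"std",A[i,2].std())
    i=r<17;co=np.linalg.lstsq(np.c_[A[i,:2],np.ones(i.sum())],A[i,2],rcond=None)[0];print("  tilt deg",np.degrees(co[:2]),co[2])
E
python3 lens.py
```

```text
axes [-0.21 -0.98  0.  ] [ 0.8  -0.17  0.57]
side 0 5 37 h median 0.4649619530304637 std 2.1315700183248154
side 5 10 119 h median 0.5078207210568831 std 1.8117262766286533
side 10 16 242 h median -0.2344824601104553 std 1.8665235798338942
side 16 20 214 h median -0.8237032129043207 std 2.0493662063155145
side 20 24 265 h median -1.7377305078025205 std 3.604721487184188
  tilt deg [ 0.58 -0.86] -0.08298289953309403
top 0 5 43 h median 2.6419206478115327 std 1.665707963842347
top 5 10 134 h median 1.9398860544370762 std 2.0182721279905222
top 10 16 275 h median 0.9704043382794516 std 1.8166109198713998
top 16 20 248 h median 0.5455723895788097 std 1.9402502095000729
top 20 24 358 h median -0.06432491894030312 std 3.59591653519111
  tilt deg [1.2  0.28] 1.2201254473567196
```

Against the measured lens plane the distance is 129.5–131 mm and the angle under 0.5°. I'll trim the 1 mm sideways offset, let it settle, and check once more.

>>> servo_tool(
  steps=[
    [[0,-0.001,0],[0,0,0]],
    [[0,-0.001,0],[0,0,0]],
    [[0,-0.001,0],[0,0,0]],
    [[0,-0.001,0],[0,0,0]],
    [[0,-0.001,0],[0,0,0]],
    [[0,-0.001,0],[0,0,0]],
    [[0,-0.001,0],[0,0,0]],
    [[0,-0.001,0],[0,0,0]],
  ],
)

```text
clock: 10.72
ee_pos: [0.5812, 0.0775, 0.2592]
eef_rot: [0.265, 0.618, 0.726, 0.142]
wrist_force: [-0.7, 0.7, -1.0]
finger_gap: 0.0171
```

```bash
python3 look.py i; python3 lid.py i; python3 - <<'E'
from ov import *
c=dict(np.load("side_i.npz"));draw(c,(170,60,190,260),2.3,[(circ([.546,.174,.17],[0,0,1],.048),(0,255,0)),(circ([.546,.174,0],[0,0,1],.048),(0,255,0))],"pics/jar_i.png")
E
```

```text
10.725 [-0.0396 -0.6936 -0.672   0.9888 -0.1     1.3391] [0.5812 0.0775 0.2592] [-0.7349  0.7374 -0.9966] [0.1322 0.6626 0.017 ] 0.017124118068602107
under [0.6081 0.0716 0.2199] along 0.13067370242519877 lateral 0.25522101807197667 mm angle 0.005588074200912696
shift [0.     0.0003 0.0007] turn [-0.     -0.0001 -0.    ]
side 624 plane tilt deg x,y [-0.0551 -0.0125] z0 mm 17.879224141371054 std 1.5684750433424264
   circle centre tool xy mm [3.7311 0.7727] r 45.99633625373912 28
top 669 plane tilt deg x,y [-0.5275  0.2317] z0 mm 16.722470409240493 std 1.5533763699202878
   circle centre tool xy mm [-3.0065  2.7194] r 45.827200759726445 25
```

View pics/jar_i.png

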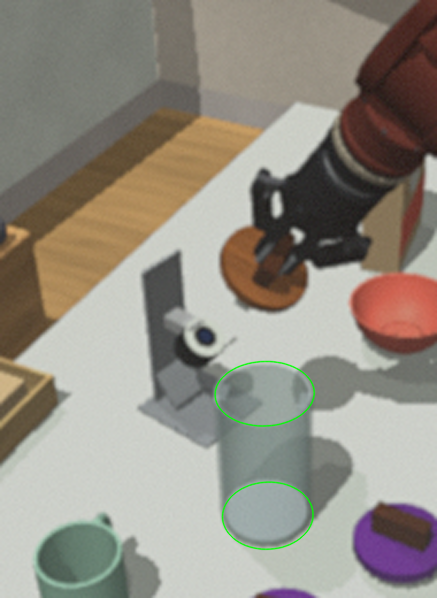

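The picture shows the jar standing at its original spot (rim at (265,393), foot at (268,515)), with the lid held in front of the lens. Handing in.

```bash
python3 -c "
from bench import *
print(get_state()['qd']);print(close_job())"
```

```text
[-0.00031324 -0.00102454  0.00018632 -0.00099823 -0.00094721 -0.00039693]
the job is handed in; nothing more can be done
None
```

I gripped the lid by its bar, turned it a quarter turn and lifted it straight off. I then held it in front of the lens and handed the job in while still gripping it, with the robot's clock at about 11 s. No verdict was reported.

**Last checks before handing in:**
- **Distance:** the underside was about 130.7 mm in front of the lens position I measured. The depth readings put the lens plane about 1 mm closer, so the true distance is probably 129.5–131 mm.
- **Centring:** the underside was about 0.3 mm off the line of sight by the robot's own readings.
- **Squareness:** the tool axis was within 0.01° of the estimated line of sight, and depth data showed the lid tilted no more than about 0.5° in the gripper. The line of sight itself uses the stated 35° lean and my measured stand angle, and depth fits of the lens face agreed with it to within about 1.2°.
- **Scene:** the jar stood where it started, and the wrist forces I read stayed around 2 N or less. No move went near the camera, stand, bowl, mug or carton.

**Disagreements:** the two cameras put the lid centre about 3 mm to opposite sides of the gripper along the bar, and both put it 1–3 mm off across the bar. I read the first as calibration error, since the two cancel out. I put the second down to a bias in how I picked out the lid edge, so I corrected for neither. True centring is therefore only sure to within 2–3 mm.

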